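# Draw the long sanding board out of the chest's hatch

### The arm

A 6-joint arm with a two-finger parallel gripper is mounted at the origin on the work surface. World frame = base frame: x ahead of the robot, y to its left, z up, the work surface at z = 0. Lengths are in m, angles in rad, forces in N, time in s.
With the tool pointing down it reaches from about 0.225 to 0.875 m from the base axis. Payload 3.4 kg.
Tool frame: the origin (TCP) lies at the very end of the fingers, on their centre line; the grasp point (between the pads) lies 19 mm behind it; z points along the fingers, y is the direction in which the jaws open and shut (so a half turn about z gives the same grasp; the last joint's range is limited). The gripper opens to 85 mm and grips with 20 to 120 N. Pads are 22 mm wide; open, the fingers measure 114 mm over their backs; the gripper's body (76 mm by 85 mm) begins 54 mm behind the grasp point. The pads swing forward as they close: fully open they stand 13 mm farther back than shut.
Start: joints at [-1.397, 0.276, 1.505, -0, 1.361, -0.121], TCP at [0.167, -0.55, 0.231] pointing down, gripper open.
Joint ranges: [-2.89, 2.89], [-0.75, 2.08], [0.22, 2.7], [-1.18, 4.32], [0.11, 2.71], [-2.7, 2.7]. Speed limits (rad/s): [2.57, 2.57, 3.14, 3.14, 3.14, 3.14].

### API

Orientations are given as a unit quaternion [w, x, y, z].
In Python, from rig import manip gives the robot as it stands. The module is installed in compiled form; this text tells all that it offers.
- The arm moves only by the tool carry_out, never from a script. Its argument "moves" is one flat list of numbers, 5 for each row, row after row: the opening in per cent of the stroke, from 0 (shut) to 100 (fully open), then the shift along the world's x, y, z in cm, then the turn about the world's z in rad. A call has exactly 10 rows; each row shifts and turns the commanded pose from where the row before left it; what a row does not reach is not made up. A row lasts 1/10 s, in which the tool goes at most 50 mm and 8.59 degrees, less where a joint would pass 70% of its speed; a pose out of reach is approached as far as the arm can. A call is refused whole if a number of a shift passes 5 or a number of a turn 0.15, either way. A call with a gripper value outside its range is refused whole. The fingers move at their own pace and stop on an object; "squeeze" is the grip in N (left out, the last holds). Time passes only in rows, so rows that do not move let the fingers close, or fill a call up. It gives the time, the measured TCP pose, the force and the opening at its end, in the units of the state.
- manip.get_state(): the state, without advancing time (a new reading comes with each control period).
- manip.get_image(name): name is "side" or "top" or "wrist"; returns the picture (480x640x3 uint8, red, green, blue); there is no depth.
- manip.camera_info(name): a dict with "fov_y" (degrees; the focal length in pixels is half the picture's height over the tangent of half this angle, whatever the lens; pixels are square), "cx", "cy" (the principal point, pixels), "dist" ([k1, k2, p1, p2, k3] as OpenCV has them; the pictures are not rectified), "rvec" (rotation vector, rad) and "tvec" (3), from world to camera coordinates, as OpenCV has them; the wrist camera has in their place "hand_eye" (4x4, takes a point from camera to tool coordinates, whose origin is the TCP and whose axes are the flange's). Camera axes: x right, y down, z forward; pixel columns grow to the right and rows downward; lengths in m; the calibration is good to about 2 mm. A picture is of the moment at which its call begins: read the wrist's pose just before it. camera_info takes no time and is no camera call.
- manip.sign_off(): hands the job in, once; it reports no verdict.
The state is a dict: "clock": time; "qpos": joint angles; "qd": joint speeds; "effort": joint torques, N m; "position": TCP position; "ee_rot": TCP orientation; "contact_force": force on the tool from outside, world axes, zero at the start; "moment": the same for the moment, N m; "width": finger opening in m.
Only numpy, scipy, OpenCV 4.12 (cv2) and the standard library are available. Lean on these libraries where they do the work, as an engineer would, in place of code of your own. Each camera call takes 0.05 s, during which the arm holds its last target. There are 200 camera calls.

### The job

The long sanding board with the block grip lies in the wooden chest, its tail under the fixed half of the top, and it is longer than the hatch: take it by its grip, tilt it, draw it out grip end first, up through the hatch, and hold it level in the air with its underside at least 5 cm above the chest's top. Finish still holding it there, steady and clear of everything; leave the plain batten in the chest and all the other things on the bench and on the chest where they are.

Things in the scene. Friction and masses are not known exactly. Their poses are not given: they have to be found in the camera images.
- chest: Fixed plywood chest, 248 (its x) by 364 (its y) by 95 mm high; origin at the centre of its underside, z up. Walls 12, floor 10 mm thick; inside x within +-112, y within +-170, z 10 to 85 mm. A low divider (8 wide, 12 mm high) along y at x 0 parts the floor into two lanes: the sanding board lies in one, the batten in the other, either way round.
- hatch_edge (a point): Middle of the chest cover's free edge, at its top: chest x 0, y -10, z 95 mm; axes as the chest's. The fixed plank cover, 10 mm thick (z 85 to 95 mm), closes the top from chest y -182 to -10 mm; the rest, y -10 to +170 over the whole inner width, is the open hatch (180 by 224 mm).
- sander_grip (a point): Middle of the sanding board's dark wooden block grip: 24 (x) by 80 (y) mm, standing 66 mm up from the board; this point is 62 mm above the board's underside, 16 mm below the grip's top, and 70 mm from the board's middle towards its nose. Axes are the board's: y along it to the nose, z up.
- sander_nose (a point): Middle of the nose end face of the sanding board: rigid wood, 60 (x) by 300 (y) by 12 mm, about 0.25 kg, lying flat on the chest's floor within 5 degrees of the chest's y, its nose (+y end, nearer the grip) under the hatch. The point is 6 mm above the underside, 80 mm from the grip's middle. Axes as the board's.
- sander_tail (a point): Middle of the board's tail end face, 6 mm above the underside, 220 mm from the grip's middle along the board's -y; at the start it lies about 125 to 155 mm in under the cover. Axes as the board's.
- batten_mid (a point): Centre of a plain wooden batten without a grip, 45 by 300 by 18 mm (x, y, z), lying loose in the chest's other lane.
- tin_mid (a point): Centre of a round flat steel tin, 72 mm across and 32 mm high, standing loose on the chest's cover near its closed end.
- hammer_grip (a point): A point on the handle of a hammer lying on the bench.
- jar_mid (a point): Centre of a brown glass jar with a steel cap, 70 mm across and 90 mm high, standing on the bench.
- can_mid (a point): Centre of a paint can, 100 mm across and 100 mm high, standing on the bench.
- driver_grip (a point): A point on the handle of a screwdriver lying on the bench.

How it is judged:
On the way:
1. the board is tilted through the hatch: its nose is up above the chest's top while its tail is still under the cover (z of sander_nose in the frame of chest above 0.1 m and z of sander_tail in the frame of chest below 0.085 m and y of sander_tail in the frame of chest below -0.012 m), for 0.1 s.
At the end, for the whole second after the job is handed in: The fingers hold the sanding board right way up and level to within 15 degrees (0.26 rad), both its ends more than 140 mm above the bench (45 mm above the chest's top), still (under 30 mm/s) and touching neither the chest nor the batten nor the tin; everything else is within 30 mm of where it was (height (world z) of each of sander_nose, sander_tail above 0.14 m and angle between sander_grip's own z axis and vertical below 0.26 rad and contact force between sander and the fingers above 2 N and contact force between sander and chest below 0.1 N and contact force between sander and batten below 0.1 N and contact force between sander and tin below 0.1 N and linear speed of sander below 0.03 m/s); the arm keeps its last pose, push and grip.
It fails at once if the batten in the chest is shifted more than 30 mm (distance of batten_mid from where it was at the start of the episode above 0.03 m).
It fails at once if the tin on the chest is shifted more than 30 mm (distance of tin_mid from where it was at the start of the episode above 0.03 m).
It fails at once if a thing on the bench is shifted more than 30 mm (distance of any of hammer_grip, jar_mid, can_mid, driver_grip from where it was at the start of the episode above 0.03 m).
It also fails if it takes over 38 s, if anything falls off the work surface, if the arm or the gripper's body presses on something with over 40 N, if the wrist force passes 120 N, or if a joint passes its speed limit or range.

## Working session

There is one attempt and no reset: what is moved stays moved. The work goes in short steps, Python scripts to look and compute and a tool call to move; the robot and the scene stay as the last step left them, time stands still between calls to the robot, and variables do not carry over. Pictures are saved under pics/ and viewed, about 8 in all and at most 12, crops included, and the job is handed in when it is done.

Besides the shell and the picture viewer there is one more tool, called as name(argument=value, ...) on one line, values as JSON. carry_out: Moves the arm, as the interface text tells. Its arguments: {"type":"object","properties":{"moves":{"type":"array","items":{"type":"number"}},"squeeze":{"type":"number"}},"required":["moves"]}

```bash
mkdir -p pics; python3 - <<'E'
from rig import manip
import cv2
for n in ("top","side"):
    print(n,manip.camera_info(n)); cv2.imwrite(f"pics/{n}0.png",manip.get_image(n)[...,::-1])
s=manip.get_state(); print(s["clock"],s["position"],s["ee_rot"],s["width"])
print(manip.camera_info("wrist"))
E
```

```text
top {'fov_y': 54.84558764745148, 'cx': 313.2488493437726, 'cy': 240.40454517051384, 'dist': array([-0.06111152,  0.        ,  0.        ,  0.        ,  0.        ]), 'rvec': array([ 2.18114398, -2.14255111,  0.10185311]), 'tvec': array([-0.02964989,  0.53084519,  1.27143319])}
side {'fov_y': 42.384124212866624, 'cx': 315.6655598712165, 'cy': 237.1910877603021, 'dist': array([-0.2167513,  0.       ,  0.       ,  0.       ,  0.       ]), 'rvec': array([ 2.00700006, -0.7801177 ,  0.46433386]), 'tvec': array([-0.40316348,  0.26423622,  1.5467608 ])}
0.1 [ 0.16699003 -0.54969756  0.23052265] [-8.42274310e-04  9.89156600e-01  1.46862221e-01 -5.44678129e-06] 0.08568606504855418
{'fov_y': 70.6685188038642, 'cx': 315.7881804506948, 'cy': 240.07111774792713, 'dist': array([-0.02457114,  0.        ,  0.        ,  0.        ,  0.        ]), 'hand_eye': array([[-5.08575155e-04, -9.59330507e-01, -2.82284821e-01,
         7.29240607e-02],
       [ 9.99999559e-01, -7.10616602e-04,  6.13356584e-04,
         4.93711357e-04],
       [-7.89007962e-04, -2.82284385e-01,  9.59330445e-01,
        -1.41635453e-01],
       [ 0.00000000e+00,  0.00000000e+00,  0.00000000e+00,
         1.00000000e+00]])}
```

View pics/top0.png

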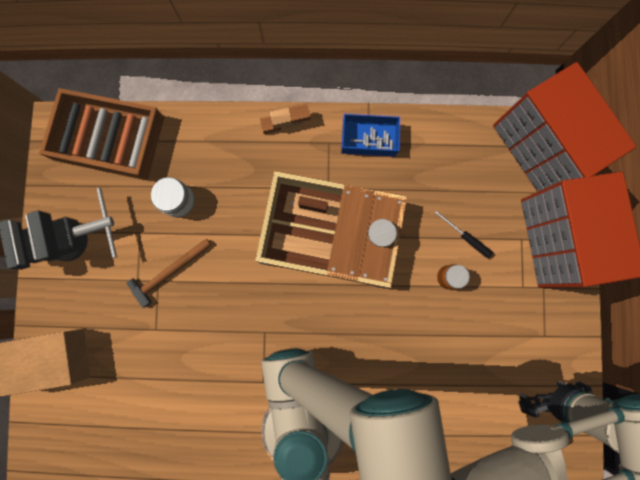

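View pics/side0.png

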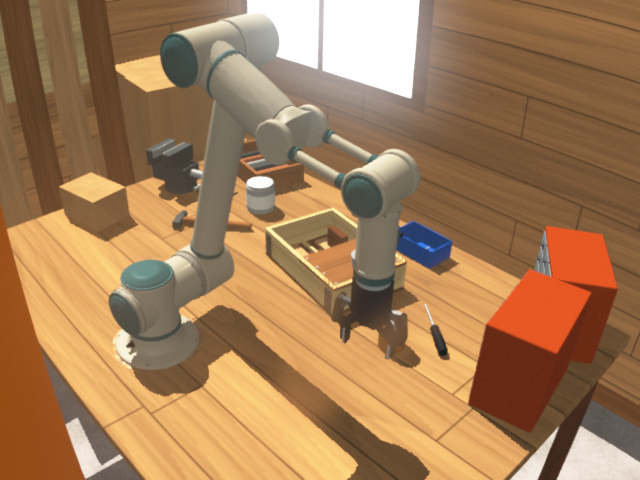

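```bash
cat > h.py <<'E'
from rig import manip
import cv2, numpy as np
from scipy.spatial.transform import Rotation as R
def K(c):
    f=240/np.tan(np.radians(c["fov_y"]/2)); return np.array([[f,0,c["cx"]],[0,f,c["cy"]],[0,0,1.]])
def pose(name,s=None):
    "camera-to-world rotation and centre"
    c=manip.camera_info(name)
    if name!="wrist":
        r=cv2.Rodrigues(c["rvec"])[0]; return c,r.T,-r.T@c["tvec"]
    T=np.eye(4); T[:3,:3]=R.from_quat(s["ee_rot"],scalar_first=True).as_matrix(); T[:3,3]=s["position"]
    T=T@c["hand_eye"]; return c,T[:3,:3],T[:3,3]
def rays(name,px,s=None):
    c,r,o=pose(name,s)
    p=cv2.undistortPoints(np.array(px,float).reshape(-1,1,2),K(c),c["dist"]).reshape(-1,2)
    return o,(r@np.c_[p,np.ones(len(p))].T).T
def on_z(name,px,z,s=None):
    o,d=rays(name,px,s); return o+d*((z-o[2])/d[:,2])[:,None]
def proj(name,P,s=None):
    c,r,o=pose(name,s)
    return cv2.projectPoints(np.array(P,float).reshape(-1,3),cv2.Rodrigues(r.T)[0],-r.T@o,K(c),c["dist"])[0].reshape(-1,2)
E
python3 - <<'E'
import cv2
im=cv2.imread("pics/top0.png")[165:295,250:415]
cv2.imwrite("pics/top0c.png",cv2.resize(im,None,fx=4.8,fy=4.6,interpolation=cv2.INTER_CUBIC))
E
```

```text
(no output)
```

View pics/top0c.png

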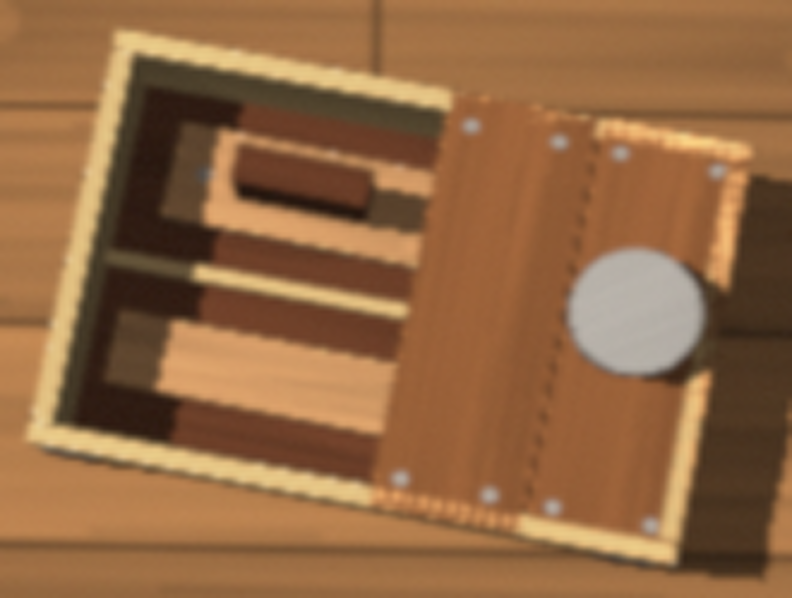

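```bash
python3 - <<'E'
from h import *
f=lambda p:(np.array(p,float)+.5)/[4.8,4.6]-.5+[250,165]
c=on_z("top",f([(115,32),(30,440),(675,562),(748,145)]),.095)
ctr=c.mean(0); print(c.round(4)); print("sides",[np.linalg.norm(c[i]-c[(i+1)%4]).round(4) for i in range(4)],ctr.round(4))
d=(c[0]+c[1]-c[2]-c[3]); yaw=np.arctan2(-d[0],d[1]); print("chest yaw",yaw, "from ends",[np.arctan2(v[1],v[0]) for v in (c[0]-c[1],c[3]-c[2])])
e=np.array([[np.cos(yaw),np.sin(yaw)],[-np.sin(yaw),np.cos(yaw)]])
# grip: dark mask: print grip top corner guesses
g=on_z("top",f([(237,145),(375,172),(372,205),(235,185)]),.088); print("grip",g.round(4),((g-ctr)[:,:2]@e.T).round(4))
n=on_z("top",f([(180,122),(160,218),(435,170),(415,265)]),.022); print("board nose corners, edge pts",n.round(4),((n-ctr)[:,:2]@e.T).round(4))
b=on_z("top",f([(120,312),(107,383),(395,360),(383,432)]),.028); print("batten",((b-ctr)[:,:2]@e.T).round(4))
t=on_z("top",f([(636,311)]),.127); print("tin",t.round(4),((t-ctr)[:,:2]@e.T).round(4))
E
```

```text
[[ 0.7101  0.0901  0.095 ]
 [ 0.4685  0.1305  0.095 ]
 [ 0.4048 -0.2262  0.095 ]
 [ 0.6484 -0.267   0.095 ]]
sides [np.float64(0.245), np.float64(0.3624), np.float64(0.247), np.float64(0.3624)] [ 0.5579 -0.0681  0.095 ]
chest yaw -0.17401879265403788 from ends [np.float64(-0.16568150468163703), np.float64(-0.16600000541605744)]
grip [[ 0.6448  0.02    0.088 ]
 [ 0.63   -0.0581  0.088 ]
 [ 0.6103 -0.0567  0.088 ]
 [ 0.6209  0.0206  0.088 ]] [[0.0703 0.1018]
 [0.0692 0.0223]
 [0.0496 0.0203]
 [0.0467 0.0983]]
board nose corners, edge pts [[ 0.6722  0.0572  0.022 ]
 [ 0.6116  0.0676  0.022 ]
 [ 0.6444 -0.0949  0.022 ]
 [ 0.5848 -0.0838  0.022 ]] [[ 0.0908  0.1433]
 [ 0.0294  0.143 ]
 [ 0.0898 -0.0113]
 [ 0.0292 -0.0107]]
batten [[-0.0331  0.1538]
 [-0.0773  0.1526]
 [-0.0314 -0.0101]
 [-0.076  -0.0114]]
tin [[ 0.5453 -0.1999  0.127 ]] [[ 0.0104 -0.1319]]
```

carry_out(moves=[60,2.3,2.7,0,0.06,60,2.3,2.7,0,0.06,60,2.3,2.7,0,0.06,60,2.3,2.7,0,0.06,60,2.3,2.7,0,0.06,60,2.3,2.7,0,0.06,60,2.3,2.7,0,0.06,60,2.3,2.7,0,0.06,60,2.3,2.7,0,0.06,60,2.3,2.7,0,0.06], squeeze=20)

```text
clock: 1.1
position: [0.3976, -0.2788, 0.231]
ee_rot: [-0.0, 0.901, 0.434, -0.0]
contact_force: [0.1, 0.2, 0.0]
width: 0.0513
```

carry_out(moves=[60,2.3,2.7,0,0.06,60,2.3,2.7,0,0.06,60,2.3,2.7,0,0.06,60,2.3,2.7,0,0.06,60,2.3,2.7,0,0.06,60,2.3,2.7,0,0.06,60,2.3,2.7,0,0.06,60,2.3,2.7,0,0.06,60,2.3,1.8,0,0.02,60,2.3,0,0,0])

```text
clock: 2.1
position: [0.6274, -0.0432, 0.2308]
ee_rot: [-0.001, 0.765, 0.644, 0.0]
contact_force: [-0.6, -1.6, 0.0]
width: 0.0511
```

```bash
python3 - <<'E'
from h import *
s=manip.get_state(); im=manip.get_image("wrist")[...,::-1].copy()
r=R.from_quat(s["ee_rot"],scalar_first=True).as_matrix()
print(s["clock"],s["position"],np.arctan2(r[1,1],r[0,1]),r[:,2],s["width"],s["contact_force"])
cv2.imwrite("pics/w1.png",im)
g=np.array([.6273,-.0162]);print(proj("wrist",[[*g,.088]],s))
E
```

```text
2.1 [ 0.62744622 -0.04317886  0.23082763] -0.17255493047161274 [-0.001182    0.00160828 -0.99999801] 0.05105431481567721 [-0.55818709 -1.60182663  0.03287227]
[[308.82869757 196.43626033]]
```

View pics/w1.png

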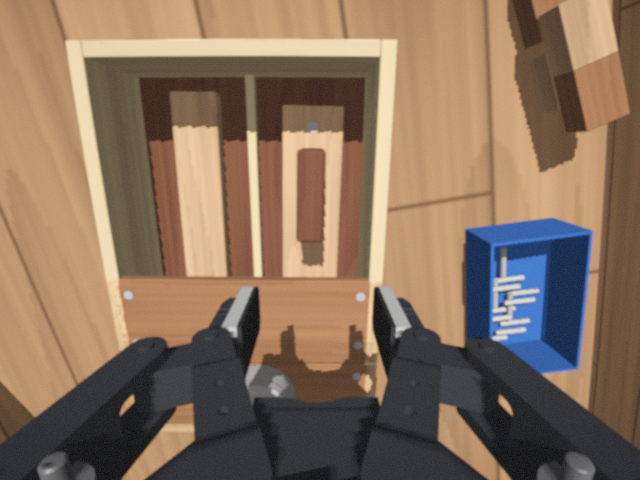

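carry_out(moves=[60,0.1,0.9,-1,0,60,0,0.9,-2,0,60,0,0.9,-2.5,0,60,0,0,-2.5,0,60,0,0,-2.5,0,60,0,0,-2.5,0,60,0,0,-2,0,60,0,0,-1.5,0,60,0,0,-1,0,60,0,0,-0.3,0])

```text
clock: 3.15
position: [0.6261, -0.019, 0.0518]
ee_rot: [-0.001, 0.767, 0.642, -0.001]
contact_force: [0.8, 0.7, 0.5]
width: 0.0513
```

carry_out(moves=[20,0,0,0,0,20,0,0,0,0,10,0,0,0,0,0,0,0,0,0,0,0,0,0,0,0,0,0,0,0,0,0,0,0,0,0,0,0,0,0,0,0,0,0,0,0,0,0,0,0], squeeze=30)

```text
clock: 4.15
position: [0.6284, -0.0192, 0.054]
ee_rot: [0.0, 0.767, 0.642, 0.0]
contact_force: [-1.4, -0.3, 5.9]
width: 0.0239
```

carry_out(moves=[0,0,0,0.5,0,0,0,0,0.7,0,0,0,0,0.7,0,0,0,0,0.7,0,0,0,0,0.7,0,0,0,0,0.7,0,0,0,0,0.7,0,0,0,0,0.7,0,0,0,0,0.7,0,0,0,0,0.7,0])

```text
clock: 5.15
position: [0.6274, -0.0197, 0.1212]
ee_rot: [-0.0, 0.766, 0.642, -0.001]
contact_force: [0.6, -3.2, -7.6]
width: 0.0233
```

```bash
python3 - <<'E'
from h import *
s=manip.get_state(); print(s["position"],s["contact_force"],s["moment"],s["width"])
for n in ("top","side"): cv2.imwrite(f"pics/{n}2.png",manip.get_image(n)[...,::-1])
a=cv2.imread("pics/top2.png")[150:310,240:420]; b=cv2.imread("pics/side2.png")[160:340,230:430]
a=cv2.resize(a,(400,356)); b=cv2.resize(b,(395,356)); cv2.imwrite("pics/c2.png",np.hstack([a,b]))
E
```

```text
[ 0.62739387 -0.01973131  0.12121988] [ 0.5784488  -3.23967601 -7.63142011] [-0.10921668 -0.11912935  0.05257032] 0.023309026538550597
```

View pics/c2.png

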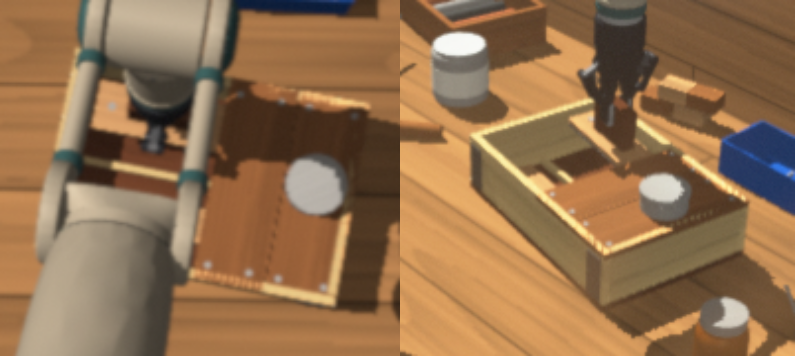

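carry_out(moves=[0,0,0,0.4,0,0,0,0,0.4,0,0,0,0,0.5,0,0,0,0,0.5,0,0,0,0,0.5,0,0,0,0,0.5,0,0,0,0,0.5,0,0,0,0,0.5,0,0,0,0,0.3,0,0,0,0,0,0], squeeze=20)

```text
clock: 6.25
position: [0.6285, -0.0188, 0.1633]
ee_rot: [0.0, 0.767, 0.642, 0.001]
contact_force: [-0.6, 0.5, -2.5]
width: 0.0237
```

```bash
python3 - <<'E'
from h import *
s=manip.get_state(); print(s["position"],s["contact_force"],s["moment"],s["width"])
w=manip.get_image("wrist")[...,::-1]; b=manip.get_image("side")[160:340,230:430,::-1]
a=cv2.resize(w,(475,356)); b=cv2.resize(b,(325,356)); cv2.imwrite("pics/c3.png",np.hstack([a,b]))
E
```

```text
[ 0.62849327 -0.01882666  0.16328168] [-0.57527487  0.54424567 -2.46796058] [ 0.29721561 -0.00582126 -0.0081443 ] 0.023669559095200878
```

View pics/c3.png

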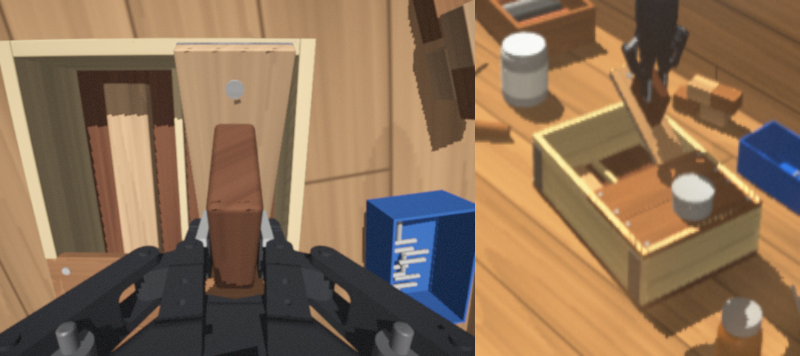

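```bash
cat >> h.py <<'E'
def tilt(px,s,off=0.):
    "board tilt from the wrist pixel of the nose's top edge middle; off: grip middle ahead of the pads"
    r=R.from_quat(s["ee_rot"],scalar_first=True).as_matrix(); piv=s["position"]-r[:,2]*.019
    o,d=rays("wrist",[px],s); d=d[0]; ay=np.array([r[0,0],r[1,0],0]); ay/=np.linalg.norm(ay)
    out=[]
    for th in np.radians(np.arange(-20,80,.5)):
        P=piv+ay*((.08+off)*np.cos(th)+.05*np.sin(th))+np.array([0,0,(.08+off)*np.sin(th)-.05*np.cos(th)])
        out.append((np.linalg.norm(proj("wrist",[P],s)[0]-px),np.degrees(th),P))
    return min(out,key=lambda t:t[0])
E
python3 - <<'E'
from h import *
s=manip.get_state()
for v in (60,66): print(tilt((317,v),s))
E
```

```text
(np.float64(7.247563054085413), np.float64(42.0), array([0.6447782 , 0.07243559, 0.19847503]))
(np.float64(5.911083207078036), np.float64(35.5), array([0.64499803, 0.07367248, 0.18785228]))
```

carry_out(moves=[0,0,0,0,0,0,0.1,0.6,0.4,0,0,0.2,1.2,0.8,0,0,0.2,1.2,0.9,0,0,0.3,1.4,1,0,0,0.2,1.4,1,0,0,0.3,1.4,1,0,0,0.2,1.4,1,0,0,0.2,1.2,1,0,0,0.1,0.6,0.6,0], squeeze=60)

```text
clock: 7.35
position: [0.6471, 0.0861, 0.2417]
ee_rot: [0.001, 0.766, 0.643, 0.001]
contact_force: [-0.4, -0.2, -1.6]
width: 0.0233
```

carry_out(moves=[0,0,0,0.5,0,0,0,0,1,0,0,0,0,1.5,0,0,0,0,1.5,0,0,0,0,1.5,0,0,0,0,1.5,0,0,0,0,1,0,0,0,0,0.5,0,0,0,0,0,0,0,0,0,0,0])

```text
clock: 8.35
position: [0.6458, 0.0846, 0.3287]
ee_rot: [-0.0, 0.767, 0.642, -0.0]
contact_force: [0.2, -0.1, -1.5]
width: 0.0233
```

```bash
python3 - <<'E'
from h import *
s=manip.get_state(); print(s["position"],s["contact_force"],s["moment"],s["width"])
w=manip.get_image("wrist")[...,::-1]; b=manip.get_image("side")[100:340,190:430,::-1]
a=cv2.resize(w,(460,345)); b=cv2.resize(b,(340,345)); cv2.imwrite("pics/c4.png",np.hstack([a,b]))
E
```

```text
[0.64579593 0.0845603  0.32868893] [ 0.19412238 -0.06850224 -1.51093115] [0.04534312 0.01325545 0.01421073] 0.02329118122737081
```

View pics/c4.png

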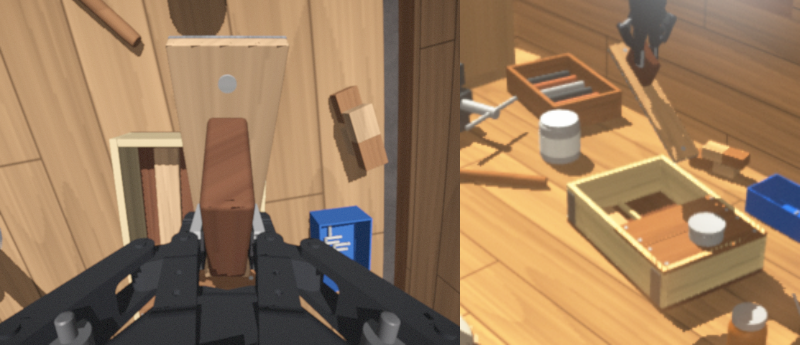

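carry_out(moves=[0,-0.1,-0.5,0,0,0,-0.2,-1,-0.5,0,0,-0.2,-1,-0.8,0,0,-0.2,-1,-0.8,0,0,-0.2,-1,-0.8,0,0,-0.1,-1,-0.8,0,0,-0.1,-0.6,-0.8,0,0,0,-0.3,-0.8,0,0,0,0,-0.5,0,0,0,0,0,0])

```text
clock: 9.45
position: [0.6347, 0.0211, 0.2703]
ee_rot: [-0.001, 0.766, 0.642, -0.0]
contact_force: [0.2, -0.1, -1.5]
width: 0.0232
```

carry_out(moves=[0,0,0,0,0,0,0,0,-0.5,0,0,0,0,-0.5,0,0,0.1,0.4,-0.4,0,0,0.1,0.6,-0.5,0,0,0.1,0.6,-0.5,0,0,0.1,0.6,-0.6,0,0,0.1,0.6,-0.7,0,0,0.1,0.5,-0.7,0,0,0,0,0,0], squeeze=20)

```text
clock: 10.45
position: [0.6414, 0.0556, 0.2272]
ee_rot: [-0.0, 0.766, 0.643, 0.001]
contact_force: [0.6, 2.0, 2.7]
width: 0.0236
```

```bash
python3 - <<'E'
from h import *
s=manip.get_state(); print(s["position"],s["contact_force"],s["moment"],s["width"])
w=manip.get_image("wrist")[...,::-1]; b=manip.get_image("side")[100:340,190:430,::-1]
a=cv2.resize(w,(460,345)); b=cv2.resize(b,(340,345)); cv2.imwrite("pics/c5.png",np.hstack([a,b]))
E
```

```text
[0.64141745 0.05557713 0.22716557] [0.64482929 2.00013844 2.71382659] [-0.00735868  0.0794637  -0.01296677] 0.023635818967728803
```

View pics/c5.png

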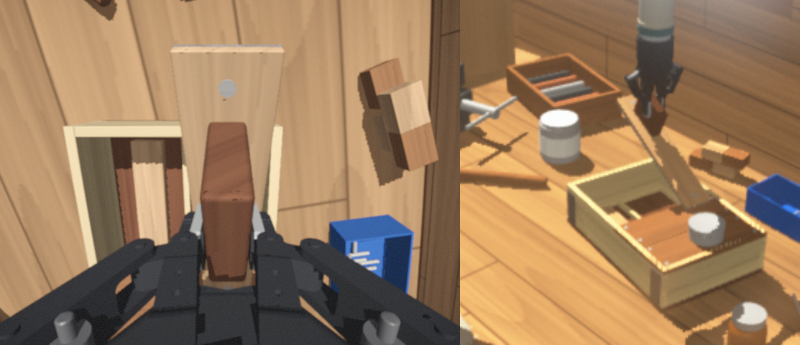

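carry_out(moves=[0,0,0.3,-0.4,0,0,0.1,0.5,-0.6,0,0,0.1,0.4,-0.6,0,0,0,0.4,-0.6,0,0,0.1,0.4,-0.6,0,0,0.1,0.4,-0.6,0,0,0,0.4,-0.6,0,0,0.1,0.3,-0.6,0,0,0.1,0.3,-0.6,0,0,0,0,0,0])

```text
clock: 11.55
position: [0.6465, 0.088, 0.1738]
ee_rot: [-0.001, 0.766, 0.642, -0.001]
contact_force: [-0.4, 0.6, 0.8]
width: 0.0231
```

carry_out(moves=[0,0,0.3,-0.4,0,0,0.1,0.3,-0.6,0,0,0.1,0.2,-0.6,0,0,0,0.2,-0.5,0,0,0,0.2,-0.5,0,0,0,0.1,-0.4,0,0,0,0.1,-0.3,0,0,0,0,-0.2,0,0,0,0,0,0,0,0,0,0,0])

```text
clock: 12.55
position: [0.6493, 0.1023, 0.141]
ee_rot: [-0.0, 0.767, 0.642, 0.001]
contact_force: [-0.5, 1.0, 4.8]
width: 0.0233
```

```bash
python3 - <<'E'
from h import *
s=manip.get_state(); print(s["position"],s["contact_force"],s["moment"],s["width"])
w=manip.get_image("wrist")[...,::-1]; b=manip.get_image("side")[100:340,190:430,::-1]
a=cv2.resize(w,(460,345)); b=cv2.resize(b,(340,345)); cv2.imwrite("pics/c6.png",np.hstack([a,b]))
E
```

```text
[0.64926147 0.10229171 0.14096409] [-0.54205903  0.99093854  4.76084287] [-0.34470964  0.26157838  0.05065076] 0.02328643013881721
```

View pics/c6.png

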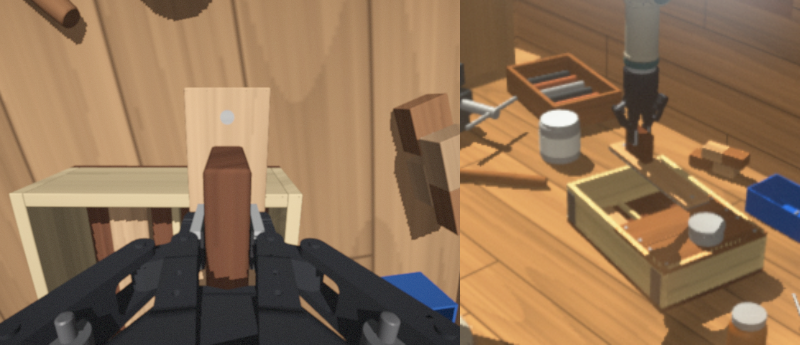

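carry_out(moves=[0,0,0,-0.1,0,0,0,0,-0.1,0,0,0,0,-0.1,0,0,0,0,0,0,0,0,0,0,0,0,0,0,0,0,0,0,0,0,0,0,0,0,0,0,0,0,0,0,0,0,0,0,0,0])

```text
clock: 13.65
position: [0.6493, 0.1023, 0.1409]
ee_rot: [0.0, 0.767, 0.642, 0.001]
contact_force: [-4.4, 0.4, 16.6]
width: 0.023
```

carry_out(moves=[0,0,0,0,0,0,0,0,0,0,0,0,0,0,0,0,0,0,0,0,0,0,0,0,0,0,0,0,0.5,0,0,0,0,1,0,0,0,0,1,0,0,0,0,1,0,0,0,0,1,0], squeeze=110)

```text
clock: 14.65
position: [0.6491, 0.1018, 0.1829]
ee_rot: [-0.0, 0.767, 0.642, -0.0]
contact_force: [0.9, -0.9, -1.7]
width: 0.0224
```

carry_out(moves=[0,0,0,1,0,0,0,0,1,0,0,0,0,1,0,0,0,0,1,0,0,0,0,0.5,0,0,0,0,0,0,0,0,0,0,0,0,0,0,0,0,0,0,0,0,0,0,0,0,0,0])

```text
clock: 15.65
position: [0.6489, 0.1018, 0.2269]
ee_rot: [-0.0, 0.767, 0.642, -0.0]
contact_force: [-0.2, -0.3, -2.1]
width: 0.0226
```

```bash
python3 - <<'E'
from h import *
s=manip.get_state(); print(s["clock"],s["position"],s["contact_force"],s["moment"],s["width"],np.abs(s["qd"]).max())
w=manip.get_image("wrist")[...,::-1]; t=manip.get_image("top")[...,::-1]; b=manip.get_image("side")[...,::-1]
for n,i in (("w",w),("t",t),("s",b)): cv2.imwrite(f"pics/{n}7.png",i)
c=cv2.resize(w,(400,300)); d=cv2.resize(t,(400,300)); e=cv2.resize(b[100:340,160:480],(400,300)); f=cv2.resize(t[140:320,240:480],(400,300))
cv2.imwrite("pics/c7.png",np.vstack([np.hstack([c,d]),np.hstack([e,f])]))
E
```

```text
15.65 [0.64886854 0.10176747 0.22689066] [-0.23061275 -0.27978285 -2.1162559 ] [0.08031227 0.00085043 0.00432254] 0.022624226853760632 0.0018460097837451552
```

View pics/c7.png

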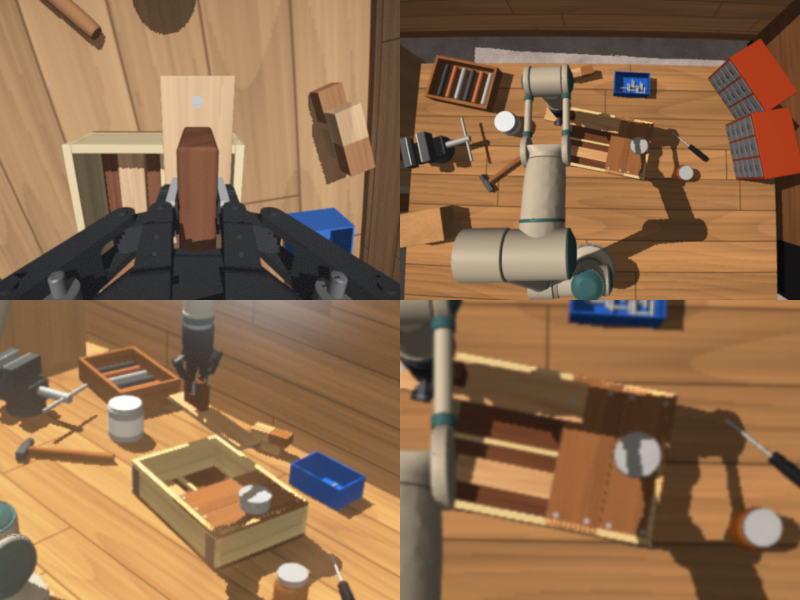

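```bash
python3 - <<'E'
from h import *
s=manip.get_state(); print(s["position"][2])
w=cv2.imread("pics/w7.png").astype(int)
col=w[80:160,300:312].mean((1,2)); k=np.argmax(np.abs(np.diff(col)))+80; print("edge row",k,[tilt((317,v),s)[:2] for v in (k,k+2)])
for d in (0,5,10,15): # expected nose edge px width and tail in top image
    th=np.radians(d); r=R.from_quat(s["ee_rot"],scalar_first=True).as_matrix(); piv=s["position"]-r[:,2]*.019
    ay=r[:,0]; P=piv+ay*(.08*np.cos(th)+.05*np.sin(th))+[0,0,.08*np.sin(th)-.05*np.cos(th)]
    p=proj("wrist",[P-.03*r[:,1],P+.03*r[:,1]],s); print(d,p.round(0).tolist())
E
```

```text
0.22712986844612387
edge row 120 [(np.float64(4.198981771012318), np.float64(1.5000000000000002)), (np.float64(4.164334900335368), np.float64(0.5))]
0 [[251.0, 123.0], [375.0, 123.0]]
5 [[248.0, 113.0], [378.0, 113.0]]
10 [[244.0, 103.0], [381.0, 103.0]]
15 [[240.0, 94.0], [385.0, 94.0]]
```

```bash
python3 - <<'E'
from rig import manip
print(manip.sign_off())
s=manip.get_state(); print(s["clock"],s["position"],s["contact_force"])
E
```

```text
the job is handed in; nothing more can be done
None
the job is handed in; nothing more can be done
```

The board is out of the chest and held level in the air above it, and I handed the job in at about 16 s. No verdict was reported.

**What I did:**
- I gripped the block grip lightly and lifted. The board pivoted in the fingers to about 35° nose up, with its tail still under the cover.
- I then gripped harder and drew it out through the hatch.
- To level it, I let the tail down onto the cover beside the hatch and lowered the grip until the board lay across the chest. Then I gripped at 110 N and lifted about 9 cm.

**Last checks:**
- **Tilt:** about 1° in the wrist picture, with no sag after the final lift.
- **Height:** the underside is about 0.18 m above the bench, roughly 9 cm above the chest's top.
- **Contact:** the wrist felt about 2.1 N downward, roughly the board's weight, so it is probably clear of everything. The fingers are closed on the grip at 22.6 mm.
- **Motion:** the arm was still, with joint speeds under 0.002 rad/s.
- **Other things:** the tin and jar are at the same pixels as at the start. The batten, hammer, can and screwdriver look unmoved, but I judged those by eye only.

One measurement disagreed. The mid-lift tilt read anywhere from 35° to 42° in the wrist picture, because that view is nearly tangent to the board's swing. I took 35° because a steeper tilt would have put the tail through the floor.

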